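# Open the child-proof spirit tin at the bookbinder's bench

## Robot

A 6-joint arm with a two-finger parallel gripper is mounted at the origin on the work surface. World frame = base frame: x ahead of the robot, y to its left, z up, the work surface at z = 0. Lengths are in m, angles in rad, forces in N, time in s.
With the tool pointing down it reaches from about 0.375 to 0.75 m from the base axis. Payload 9 kg.
Tool frame: the origin (TCP) lies between the finger pads; the fingertips stand 17 mm ahead of it and the grasp point (between the pads) lies 2 mm behind it (nose_length is the distance from the TCP to the fingertips, in m); y points along the fingers, x is the direction in which the jaws open and shut, and the axes are right-handed (so a half turn about y gives the same grasp; the last joint's range is limited). The gripper opens to 85 mm and grips with 20 to 120 N. Pads are 22 mm wide; open, the fingers measure 114 mm over their backs; the gripper's body (76 mm by 85 mm) begins 54 mm behind the grasp point. The pads swing forward as they close: fully open they stand 13 mm farther back than shut.
Start: joints at [-1.513, 0.104, 0.097, 1.564, 0, 1.353], TCP at [0.163, -0.577, 0.248] pointing down, gripper open.
Joint ranges: [-2.99, 2.99], [-0.84, 1.86], [-1.1, 1.16], [-1.84, 2.11], [-1.51, 1.56], [-3.14, 3.14]. Speed limits (rad/s): [2.22, 2.22, 2.57, 3.14, 3.14, 3.14].

## Interface

Orientations are given as a rotation vector (axis times angle).
In Python, from plant import read_state, capture, sign_off, nose_length gives the robot as it stands.
- The arm moves only by the tool step_arm, never from a script. Its arguments are lists of equal length, an entry for each row: "travel": the shift along the tool's x, y, z in mm, a list of three; "delta_rot": the turn, a rotation vector about the tool's x, y, z in degrees, a list of three. A call has 1 to 20 rows; each row is the pose to reach, as a shift and turn from the pose measured when the call began, along the tool's axes at that moment; what a row does not reach only later rows make up. A row lasts 1/10 s, in which the tool goes at most 50 mm and 8.59 degrees, less where a joint would pass 70% of its speed; a pose out of reach is approached as far as the arm can. A call with a gripper value outside its range is refused whole. "claw" is the finger opening in mm, from 0 to 85.4, set as the call begins (left out, the last holds). The fingers move at their own pace and stop on an object; "grip_force" is the grip in N (left out, the last holds). Time passes only in rows, so rows that repeat a pose let the fingers close. It gives the time, the measured TCP pose, the force and the opening at its end, in the units of the state.
- read_state(): the state, without advancing time (a new reading comes with each control period).
- capture(name): name is "scene" or "side" or "wrist"; returns a dict with "frame" (480x640x3 uint8, red, green, blue), "fx", "fy", "cx", "cy" (pixels), "k1" (the pictures are not rectified: a ray, as slopes to the right and down, at radius r is drawn at 1 + k1 r^2 times it, then the intrinsics apply), "cam_to_world" (4x4, takes a point from camera to world coordinates); the wrist camera has in their place "mount" (4x4, takes a point from camera to tool coordinates, whose origin is the TCP and whose axes are the tool frame's). Camera axes: x right, y down, z forward; pixel columns grow to the right and rows downward; lengths in m; the calibration is good to about 2 mm. A picture is of the moment at which its call begins: read the wrist's pose just before it. There is no depth.
- sign_off(): hands the job in, once; it reports no verdict.
The state is a dict: "time_s": time; "q": joint angles; "joint_vel": joint speeds; "joint_efforts": joint torques, N m; "position": TCP position; "tcp_rot": TCP orientation; "force": force on the tool from outside, world axes, zero at the start; "torque": the same for the moment, N m; "gripper_width": finger opening in m.
Only numpy, scipy, OpenCV 4.12 (cv2) and the standard library are available. Lean on these libraries where they do the work, as an engineer would, in place of code of your own. Each camera call takes 0.05 s, during which the arm holds its last target. There are 200 camera calls.

## Task

The blue tin of cleaning spirit has been left tipped back against the stack of books. Stand it upright on the green mat and let go of it; then take it by its red child-proof cap, press the cap down firmly and keep it pressed while you turn it anticlockwise, taking a fresh grip as needed, until it comes free, lift it off while the tin stays standing, and set it down flat in the white dish. Leave the open tin standing on the mat, do not drop the tin or the cap, and do not move the other things about.

Things in the scene. Friction and masses are not known exactly. Their poses are not given: they have to be found in the camera images.
- tin_mid (a point): Flat-sided blue metal tin, 40 (its x) x 58 (its y) x 104 mm tall (its z, towards the cap), 0.3 kg, loose. Point: centre of the body, 52 mm above its underside. It starts leaning back 40 degrees, cap up and away from the robot: the foot of its +x face stands on the mat, that face rests on the books' front top edge; its narrow sides, 58 mm apart, are clear for fingers.
- tin_mouth (a point): Centre of the neck's mouth, 16.5 mm above the tin's body, hidden in the cap until it is off; z along the tin's z. The neck has two flanges with catches that hold the cap. From locked, the cap must turn anticlockwise, seen from above, 96 to 138 degrees in all (a stop ends it), to come free. When it stands, only its weight and the push on the cap keep the tin from turning too.
- cap_mid (a point): Round red ribbed plastic cap with two white arrows on top, 44 mm across, 24 mm tall, 40 g, loose. Point: its centre, 12 mm above its lower edge; z points out through its top. Locked, it sits 71 mm from tin_mid along the tin's z, x axes parallel, its lower edge 7 mm above the tin's body. Free, it stands about 1 mm higher, lifts straight off and is clear after 15 mm.
- liner (a joint): Sprung disc hidden in the cap: how far the cap is pressed down on the neck (m, 0 locked, up to 0.007). The cap gives from about 7 N, then 2 N per mm; at 7 mm (21 N) it bottoms. Unpressed it does not turn; pressed more than 3 mm (5 mm, 17 N is safe) it turns. Let up on the way it springs into a second catch some 50 degrees on and must be pressed again.
- dish_in (a point): Round white ceramic dish, 140 mm across the rim and 14 mm high, loose, 0.3 kg. This point is the centre of its flat inner floor, 5 mm above its underside; the floor is 86 mm across and the rim slopes gently up from it. The cap goes here, lower edge down. The dish stands to the left or the right on the mat.
- mat: Dark green cutting mat with pale grid lines, fixed on the bench, 470 mm (x) x 620 mm (y) x 3 mm. Origin at the centre of its underside. Everything below stands on it.
- books: Stack of three bound books (blue, cream, red), fixed, 130 mm (its x) x 190 mm (its y) x 70 mm high. Origin at the centre of its underside, on the mat. The tin leans on the upper edge of its -x side, midway along y.
- glue_pot: White glue pot with a green lid, 69 mm across, 62 mm high, loose bystander. Origin at the centre of its underside.
- thread_reel: Wooden reel of red thread standing on end, 38 mm across, 38 mm high, loose bystander. Origin at the centre of its underside.
- awl: Awl with a turned wooden handle, lying down, 122 mm long, 26 mm thick, loose bystander. Origin under the middle, its point along +x.
- bone_folder: Flat ivory-coloured bone folder, 141 x 22 x 5 mm, lying, loose bystander. Origin at the centre of its underside, long side along its x.
- ink_bottle: Small amber glass bottle with a black cap, 48 mm across, 72 mm high, loose bystander. Origin at the centre of its underside.
- log_slice: Slice of a birch log, 75 mm across, 30 mm high, loose bystander. Origin at the centre of its underside.
Not all that is in view belongs to the job. Of the things like the part that bears tin_mid, leave any that is brown or pink; of the rest the larger one is meant.

How it is judged:
By the outcome, as a careful person would: the job done as asked, in the order asked, and still so for the second after the job is handed in, with the robot touching nothing.
It also fails if it takes over 69 s, if anything falls off the work surface, if the arm or the gripper's body presses on something with over 40 N, if the wrist force passes 120 N, or if a joint passes its speed limit or range.

## Working session

There is one attempt and no reset: what is moved stays moved. The work goes in short steps, Python scripts to look and compute and a tool call to move; the robot and the scene stay as the last step left them, time stands still between calls to the robot, and variables do not carry over. Pictures are saved under pics/ and viewed, on a budget of 10 in all, crops included, one or two more only if the job needs it, and the job is handed in when it is done.

Besides the shell and the picture viewer there is one more tool, called after "Emit:" as name(argument=value, ...) on one line, values as JSON. step_arm: Moves the arm, as the interface text tells. Its arguments: {"type":"object","properties":{"travel":{"type":"array","items":{"type":"array","items":{"type":"number"}}},"delta_rot":{"type":"array","items":{"type":"array","items":{"type":"number"}}},"claw":{"type":"number"},"grip_force":{"type":"number"}},"required":["travel","delta_rot"]}

```bash
ls; mkdir -p pics; python3 - <<'E'
from plant import *
import cv2,numpy as np
print(read_state()); print(nose_length)
for n in("scene","side"):
    c=capture(n); cv2.imwrite(f"pics/{n}0.png",c["frame"][:,:,::-1]); f=c.pop("frame"); print(n,c)
    np.save(f"pics/{n}0.npy",f)
E
```

```text
pics
{'time_s': 0.0, 'q': array([-1.51267848e+00,  1.04673956e-01,  9.64509054e-02,  1.56388116e+00,
       -2.58134209e-05,  1.35309146e+00]), 'joint_vel': array([-0.00067581, -0.00434549, -0.0003635 ,  0.00024923,  0.0001646 ,
       -0.00024157]), 'joint_efforts': array([-1.28674710e-03, -5.56933451e+01,  5.03648436e+01,  1.71138259e-02,
       -3.86982483e-04, -3.51178159e-06]), 'position': array([ 0.16338383, -0.5770042 ,  0.24752703]), 'tcp_rot': array([-1.32613594,  1.00422311, -1.00277936]), 'force': array([ 0.54139207,  0.85974726, -0.24329711]), 'torque': array([ 0.03360051,  0.00752384, -0.0449157 ]), 'gripper_width': 0.08572992997242214}
0.017
scene {'fx': 582.7484714258957, 'fy': 582.7484714258957, 'cx': 318.30168120205036, 'cy': 239.3311010428954, 'k1': 0.018100127599270238, 'cam_to_world': array([[-0.47425556,  0.58263516, -0.66001358,  1.42382007],
       [ 0.88024463,  0.32730109, -0.34357443,  0.52837598],
       [ 0.01584462, -0.7439155 , -0.66808583,  1.02603189],
       [ 0.        ,  0.        ,  0.        ,  1.        ]])}
side {'fx': 610.0845645377162, 'fy': 610.0845645377162, 'cx': 320.50297036224134, 'cy': 241.96800400978574, 'k1': 0.022701262382530788, 'cam_to_world': array([[ 0.99558794, -0.03749841,  0.08601471,  0.38758787],
       [-0.09331081, -0.4922393 ,  0.86544414, -0.99165423],
       [ 0.00988704, -0.86965185, -0.49356652,  0.69244662],
       [ 0.        ,  0.        ,  0.        ,  1.        ]])}
```

View images.

View pics/scene0.png

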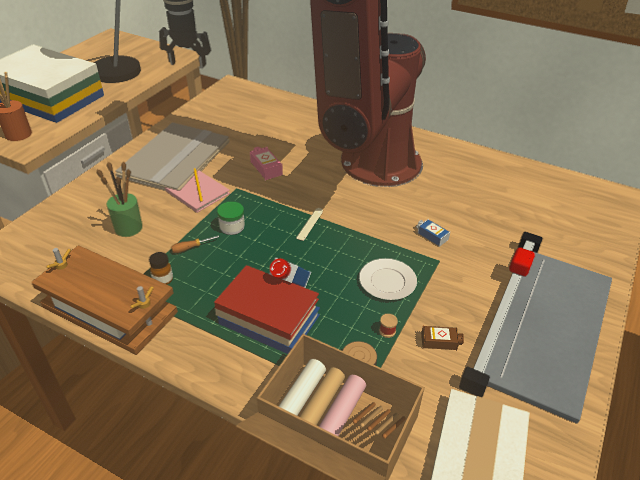

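View pics/side0.png

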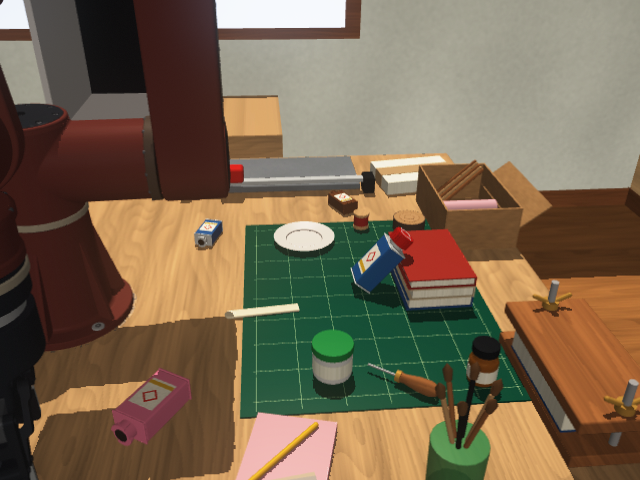

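```bash
cat > h.py <<'E'
import numpy as np,cv2
from plant import read_state,capture
from scipy.spatial.transform import Rotation as R
def ray(c,uv,T=None):
    T=c["cam_to_world"] if T is None else T
    K=np.array([[c["fx"],0,c["cx"]],[0,c["fy"],c["cy"]],[0,0,1]])
    p=cv2.undistortPoints(np.array(uv,float).reshape(-1,1,2),K,np.array([c["k1"],0,0,0,0]))[:,0]
    d=np.c_[p,np.ones(len(p))]@T[:3,:3].T
    return T[:3,3],d/np.linalg.norm(d,axis=1)[:,None]
def plane(c,uv,z,T=None):
    o,d=ray(c,uv,T); return o+d*((z-o[2])/d[:,2])[:,None]
def tri(rs):
    A=0;b=0
    for o,d in rs:
        P=np.eye(3)-np.outer(d,d);A=A+P;b=b+P@o
    x=np.linalg.solve(A,b); return x,[np.linalg.norm((np.eye(3)-np.outer(d,d))@(x-o)) for o,d in rs]
def proj(c,X,T=None):
    T=np.linalg.inv(c["cam_to_world"] if T is None else T)
    K=np.array([[c["fx"],0,c["cx"]],[0,c["fy"],c["cy"]],[0,0,1]])
    return cv2.projectPoints(np.array(X,float).reshape(-1,1,3),cv2.Rodrigues(T[:3,:3])[0],T[:3,3],K,np.array([c["k1"],0,0,0,0]))[0][:,0]
def blob(m,box):
    x0,y0,x1,y1=box;q=np.zeros(m.shape,np.uint8);q[y0:y1,x0:x1]=m[y0:y1,x0:x1]
    cs=cv2.findContours(q,cv2.RETR_EXTERNAL,cv2.CHAIN_APPROX_NONE)[0]
    return max(cs,key=cv2.contourArea)
E
python3 - <<'E'
from h import *
S={n:capture(n) for n in("scene","side")}
hs={n:cv2.cvtColor(S[n]["frame"],cv2.COLOR_RGB2HSV) for n in S}
ims=[]
for n,box in(("scene",(205,240,330,350)),("side",(340,215,480,310))):
    x0,y0,x1,y1=box; ims.append(cv2.resize(S[n]["frame"][y0:y1,x0:x1,::-1],None,fx=5,fy=5,interpolation=cv2.INTER_CUBIC)[:,:700])
h=max(i.shape[0] for i in ims)
cv2.imwrite("pics/c_side.png",ims[1]);cv2.imwrite("pics/c_scene.png",ims[0])
# dish rim
for n,box in(("scene",(345,245,425,310)),("side",(265,215,340,258))):
    m=(hs[n][...,1]<60)&(hs[n][...,2]>120)
    b=blob(m.astype(np.uint8),box); P=plane(S[n],b.reshape(-1,2),0.017)
    (cx,cy),r=cv2.minEnclosingCircle(P[:,:2].astype(np.float32)); print(n,"dish",cx,cy,r)
# mat corners
for n,uv in(("scene",[(236,189),(438,263)]),("side",[(247,226),(242,414),(527,401)])):
    print(n,"mat",plane(S[n],uv,0.003).round(4).tolist())
E
```

```text
scene dish 0.4668545424938202 0.22233109176158905 0.07067687064409256
side dish 0.469489723443985 0.2274787724018097 0.07134054601192474
scene mat [[0.3379, -0.309, 0.003], [0.3439, 0.3081, 0.003]]
side mat [[0.3395, 0.3077, 0.003], [0.3388, -0.3028, 0.003], [0.7842, -0.3116, 0.003]]
```

View pics/c_side.png

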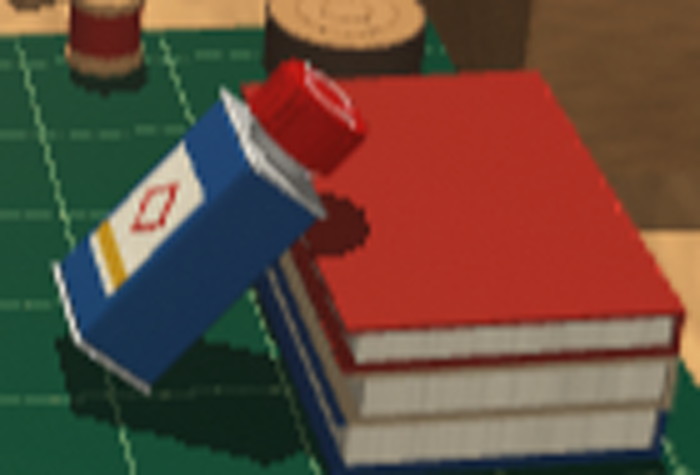

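View pics/c_scene.png

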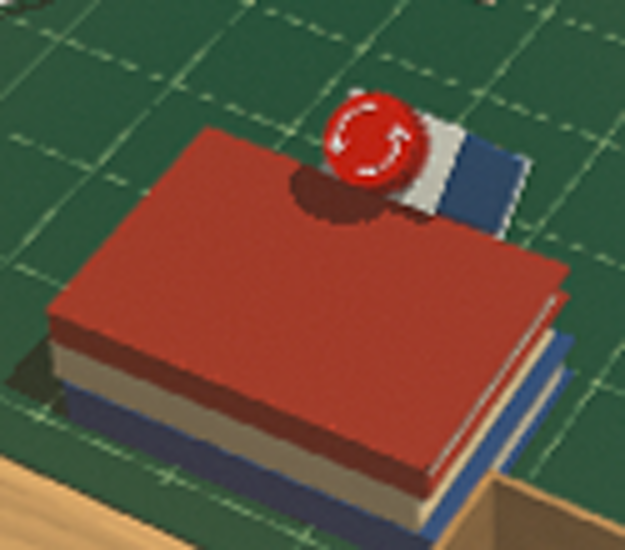

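```bash
python3 - <<'E'
from h import *
S={n:capture(n) for n in("scene","side")}
sc=lambda l:[(205+(x-2)/5,240+(y-2)/5) for x,y in l]; si=lambda l:[(340+(x-2)/5,215+(y-2)/5) for x,y in l]
b=plane(S["scene"],sc([(208,128),(570,268),(430,475),(50,312)]),0.073);print("books scene",b.round(4).tolist(),b.mean(0))
e=b[1]-b[0];print("yaw",np.degrees(np.arctan2(-e[0],e[1])),np.linalg.norm(e))
b2=plane(S["side"],si([(355,330),(683,312),(540,72)]),0.073);print("books side",b2.round(4).tolist())
print("foot",plane(S["side"],si([(150,390)]),0.003))
# cap red blobs by convex contour
for n,box in(("scene",(262,255,300,285)),("side",(385,222,416,255))):
    f=S[n]["frame"].astype(int); m=((f[...,0]>150)&(f[...,1]<50)).astype(np.uint8)
    c=blob(m,box); print(n,"cap",cv2.boundingRect(c),cv2.minEnclosingCircle(c))
# cap top centre arrows: scene; side
o1,d1=ray(S["scene"],sc([(370,140)]));o2,d2=ray(S["side"],si([(332,98)]))
print("captop",tri([(o1,d1[0]),(o2,d2[0])]))
# (-x,+y) top corner: scene? bottom (-x,+y) corner scene (527,160)
for a,s in(((527,160),(55,265)),):
    o1,d1=ray(S["scene"],sc([a]));o2,d2=ray(S["side"],si([s])); print(tri([(o1,d1[0]),(o2,d2[0])]))
# hypothetical model
E
```

```text
books scene [[0.6437, -0.0653, 0.073], [0.6395, 0.1237, 0.073], [0.77, 0.1282, 0.073], [0.7726, -0.0617, 0.073]] [0.70643049 0.03121582 0.073     ]
yaw 1.2786678531380613 0.189003134941929
books side [[0.6486, -0.0627, 0.073], [0.7742, -0.0601, 0.073], [0.7726, 0.1299, 0.073]]
foot [[0.58651724 0.00555266 0.003     ]]
scene cap (270, 259, 20, 18) ((279.3947448730469, 268.0), 9.605355262756348)
side cap (404, 231, 12, 24) ((411.4090881347656, 242.5), 12.047699928283691)
captop (array([0.65549783, 0.03040229, 0.12054433]), [np.float64(0.001153520403182138), np.float64(0.0011535204031823067)])
(array([0.55408251, 0.0551081 , 0.03250732]), [np.float64(0.00012454628311629203), np.float64(0.00012454628311626728)])
```

```bash
cat >> h.py <<'E'
def tool(a,yaw=0,flip=False):
    """a: tool pitch deg from straight down (+ = pointing ahead); jaws along +-Y"""
    a=np.radians(a); y=np.array([np.sin(a),0,-np.cos(a)]); x=np.array([0,-1. if flip else 1.,0])
    return R.from_euler('z',yaw,degrees=True)*R.from_matrix(np.c_[x,y,np.cross(x,y)])
def go(pos,rot,s=None):
    s=s or read_state(); C=R.from_rotvec(s["tcp_rot"])
    print("travel mm",(C.inv().apply(np.array(pos)-s["position"])*1e3).round(1).tolist(),"rot deg",(C.inv()*rot).as_rotvec(degrees=True).round(1).tolist())
def st():
    s=read_state(); print(round(s["time_s"],2),"p",s["position"].round(4),"q",s["q"].round(2),"F",s["force"].round(1),"T",s["torque"].round(2),"w",round(s["gripper_width"]*1e3,1)); print(R.from_rotvec(s["tcp_rot"]).as_matrix().round(3).tolist()); return s
E
python3 - <<'E'
from h import *
st()
back=np.array([.1736,0,.985]); g=np.array([.6256,.031,.0896])
for f in(0,1): go(g+back*.11,tool(-10,flip=f))
E
```

```text
0.3 p [ 0.1634 -0.5773  0.248 ] q [-1.51  0.1   0.1   1.56 -0.    1.35] F [-0.5  0.4 -0.5] T [-0.02 -0.02 -0.02] w 85.1
[[0.272, -0.0, 0.962], [-0.962, 0.0, 0.272], [-0.0, -1.0, 0.0]]
travel mm [-454.2, 50.3, 628.8] rot deg [2.0, -163.6, 14.3]
travel mm [-454.2, 50.3, 628.8] rot deg [-9.9, 15.8, 1.4]
```

Emit:
step_arm(travel=[[-454,50,629],[-454,50,629],[-454,50,629],[-454,50,629],[-454,50,629],[-454,50,629],[-454,50,629],[-454,50,629],[-454,50,629],[-454,50,629],[-454,50,629],[-454,50,629],[-454,50,629],[-454,50,629],[-454,50,629],[-454,50,629],[-454,50,629],[-454,50,629],[-454,50,629],[-454,50,629]], delta_rot=[[2,-163.6,14.3],[2,-163.6,14.3],[2,-163.6,14.3],[2,-163.6,14.3],[2,-163.6,14.3],[2,-163.6,14.3],[2,-163.6,14.3],[2,-163.6,14.3],[2,-163.6,14.3],[2,-163.6,14.3],[2,-163.6,14.3],[2,-163.6,14.3],[2,-163.6,14.3],[2,-163.6,14.3],[2,-163.6,14.3],[2,-163.6,14.3],[2,-163.6,14.3],[2,-163.6,14.3],[2,-163.6,14.3],[2,-163.6,14.3]], claw=85)

```text
time_s: 2.3
position: [0.645, 0.0313, 0.198]
tcp_rot: [-1.078, -1.082, 1.289]
force: [0.2, -0.5, -1.2]
gripper_width: 0.085
```

```bash
python3 - <<'E'
from h import *
s=st()
back=np.array([.1736,0,.985]); g=np.array([.6256,.031,.0896])
go(g+back*.11,tool(-10)); go(g,tool(-10))
c=capture("wrist"); print(c["mount"].round(4).tolist())
cv2.imwrite("pics/w1.png",c["frame"][:,:,::-1])
C=np.eye(4);C[:3,:3]=R.from_rotvec(s["tcp_rot"]).as_matrix();C[:3,3]=s["position"]
T=C@c["mount"]
x=np.array([.766,0,-.643]);z=np.array([.643,0,.766]);F=np.array([.5855,.031,.003])
print("captop",proj(c,[F-.02*x+.135*z],T), "corners top",proj(c,[F+.104*z-.04*x+[0,k,0] for k in(-.029,.029)],T),"bot",proj(c,[F-.04*x+[0,k,0] for k in(-.029,.029)],T))
E
```

```text
2.3 p [0.645  0.0313 0.198 ] q [-0.14  0.48  0.43  1.7  -0.02 -0.14] F [ 0.2 -0.5 -1.2] T [-0.04 -0.08  0.05] w 85.0
[[-0.003, -0.174, -0.985], [1.0, 0.0, -0.003], [0.001, -0.985, 0.174]]
travel mm [-0.3, 0.1, 0.3] rot deg [-0.0, 0.2, 0.0]
travel mm [-0.3, 110.1, 0.3] rot deg [-0.0, 0.2, 0.0]
[[1.0, 0.0005, 0.0003, -0.0001], [-0.0001, -0.3118, 0.9501, -0.1257], [0.0006, -0.9501, -0.3118, 0.0788], [0.0, 0.0, 0.0, 1.0]]
captop [[317.24028528 311.70973049]] corners top [[262.91006069 241.20524805]
 [371.99486515 241.56099807]] bot [[275.79962323 129.14263216]
 [359.73265219 129.45179265]]
```

View pics/w1.png

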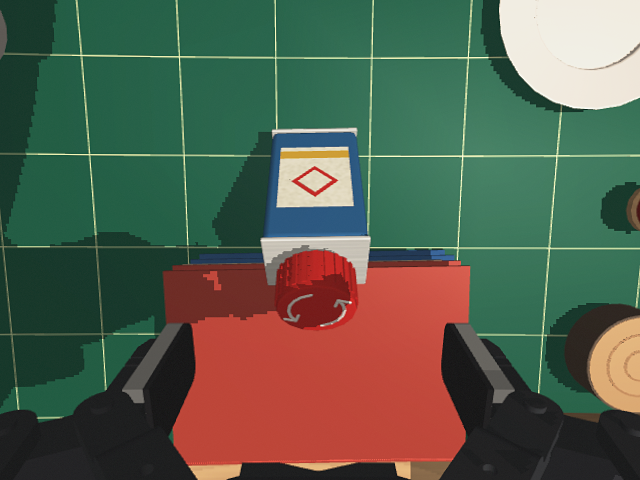

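Emit:
step_arm(travel=[[-1,30,0],[-1,60,0],[-1,85,0],[-1,100,0],[-1,110,0],[-1,110,0]], delta_rot=[[0,0,0],[0,0,0],[0,0,0],[0,0,0],[0,0,0],[0,0,0]])

```text
time_s: 2.95
position: [0.6253, 0.0302, 0.089]
tcp_rot: [-1.079, -1.077, 1.285]
force: [-0.3, -0.2, 0.1]
gripper_width: 0.0849
```

Emit:
step_arm(travel=[[0,0,0],[0,0,0],[0,0,0],[0,0,0],[0,0,0],[0,0,0],[0,0,0],[0,0,0],[0,0,0],[0,0,0]], delta_rot=[[0,0,0],[0,0,0],[0,0,0],[0,0,0],[0,0,0],[0,0,0],[0,0,0],[0,0,0],[0,0,0],[0,0,0]], claw=50, grip_force=50)

```text
time_s: 3.95
position: [0.6262, 0.0299, 0.0905]
tcp_rot: [-1.081, -1.079, 1.284]
force: [0.7, -1.1, 6.8]
gripper_width: 0.0571
```

```bash
python3 - <<'E'
from h import *
s=st()
go(s["position"]+[-.02,0,.05],tool(-10));go([.545,.031,.125],tool(30))
c=capture("wrist"); cv2.imwrite("pics/w2.png",c["frame"][:,:,::-1])
E
```

```text
3.95 p [0.6262 0.0299 0.0905] q [-0.15  0.44  0.19  1.49 -0.03 -0.14] F [ 0.7 -1.1  6.8] T [-0.09  0.05  0.05] w 57.1
[[0.003, -0.173, -0.985], [1.0, 0.0, 0.003], [-0.0, -0.985, 0.173]]
travel mm [-0.1, -45.8, 28.3] rot deg [0.1, -0.1, 0.0]
travel mm [0.8, -20.0, 86.0] rot deg [-39.9, -0.1, -0.0]
```

View pics/w2.png

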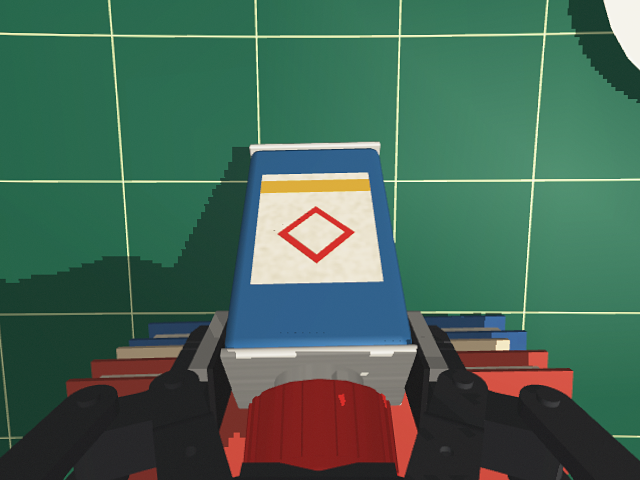

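Emit:
step_arm(travel=[[0,0,0],[0,0,0],[0,-10,6],[0,-20,12],[0,-32,20],[0,-46,28],[0,-46,28],[0,-43,38],[0,-40,48],[1,-36,58],[1,-32,68],[1,-26,78],[1,-20,86],[1,-20,86],[1,-20,86],[1,-20,86],[1,-20,86]], delta_rot=[[0,0,0],[0,0,0],[0,0,0],[0,0,0],[0,0,0],[0,0,0],[-3,0,0],[-8,0,0],[-14,0,0],[-20,0,0],[-26,0,0],[-32,0,0],[-36,0,0],[-39,0,0],[-40,0,0],[-40,0,0],[-40,0,0]], claw=50, grip_force=80)

```text
time_s: 5.7
position: [0.5457, 0.0309, 0.1266]
tcp_rot: [-1.587, -1.582, 0.912]
force: [0.5, -0.3, -4.3]
gripper_width: 0.0567
```

```bash
python3 - <<'E'
from h import *
s=st()
go([.545,.031,.097],tool(30))
c=capture("side"); cv2.imwrite("pics/s2.png",cv2.resize(c["frame"][120:340,230:500,::-1],None,fx=2.7,fy=2.7,interpolation=cv2.INTER_CUBIC))
E
```

```text
5.7 p [0.5457 0.0309 0.1266] q [-0.25 -0.78 -0.94  0.9   0.12 -0.21] F [ 0.5 -0.3 -4.3] T [-0.01  0.9   0.02] w 56.7
[[0.003, 0.501, -0.865], [1.0, -0.002, 0.002], [-0.001, -0.865, -0.501]]
travel mm [0.1, 25.3, 15.4] rot deg [0.1, -0.1, -0.1]
```

View pics/s2.png

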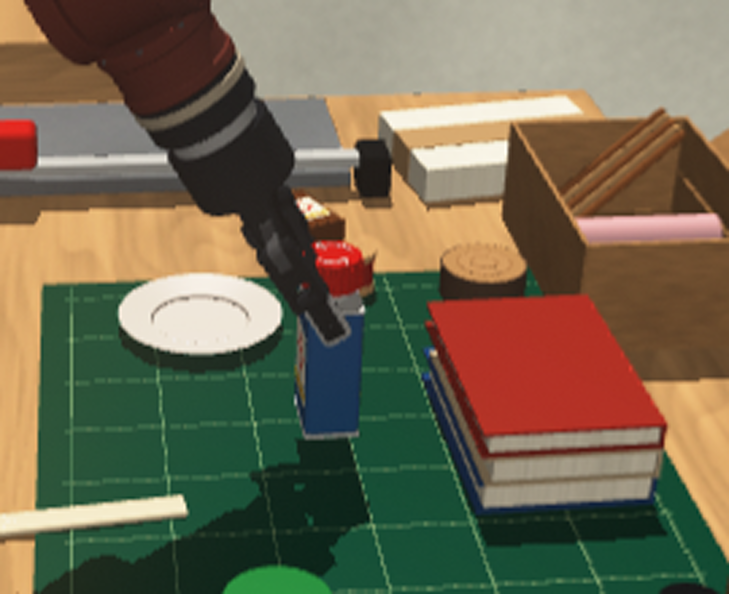

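```bash
python3 - <<'E'
from h import *
go([.565,.031,.1266],tool(30));go([.565,.031,.101],tool(30))
E
```

```text
travel mm [0.2, 9.5, -16.8] rot deg [0.1, -0.1, -0.1]
travel mm [0.2, 31.6, -3.9] rot deg [0.1, -0.1, -0.1]
```

Emit:
step_arm(travel=[[0,5,-8],[0,10,-17],[0,17,-13],[0,24,-8],[0,29,-5],[0,32,-4],[0,32,-4],[0,32,-4]], delta_rot=[[0,0,0],[0,0,0],[0,0,0],[0,0,0],[0,0,0],[0,0,0],[0,0,0],[0,0,0]])

```text
time_s: 6.55
position: [0.5653, 0.0308, 0.1009]
tcp_rot: [-1.586, -1.582, 0.912]
force: [-0.2, -0.1, -4.7]
gripper_width: 0.0565
```

Emit:
step_arm(travel=[[0,0.9,0.5],[0,1.7,1],[0,2.6,1.5],[0,2.6,1.5]], delta_rot=[[0,0,0],[0,0,0],[0,0,0],[0,0,0]])

```text
time_s: 6.95
position: [0.5656, 0.0307, 0.0984]
tcp_rot: [-1.587, -1.582, 0.912]
force: [-0.4, -0.2, -3.1]
gripper_width: 0.0566
```

Emit:
step_arm(travel=[[0,0.9,0.5],[0,1.7,1],[0,1.7,1]], delta_rot=[[0,0,0],[0,0,0],[0,0,0]])

```text
time_s: 7.25
position: [0.5666, 0.0307, 0.0984]
tcp_rot: [-1.589, -1.584, 0.911]
force: [-7.9, 0.6, 9.4]
gripper_width: 0.0567
```

```bash
python3 - <<'E'
from h import *
s=st()
for n,b in(("side",(300,170,420,290)),):
    c=capture(n); cv2.imwrite(f"pics/{n}3.png",cv2.resize(c["frame"][b[1]:b[3],b[0]:b[2],::-1],None,fx=5,fy=5,interpolation=cv2.INTER_CUBIC))
    print(proj(c,[[.57+dx,.031-.029,z] for dx in(-.02,.02) for z in(.003,.107)])) 
E
```

```text
7.25 p [0.5666 0.0307 0.0984] q [-0.24 -0.67 -0.92  0.8   0.12 -0.2 ] F [-7.9  0.6  9.4] T [0.37 1.36 0.19] w 56.7
[[0.002, 0.504, -0.864], [1.0, -0.002, 0.002], [-0.001, -0.864, -0.504]]
[[351.74275458 294.42238094]
 [353.65609172 249.27606168]
 [371.6167692  293.52732296]
 [374.39674548 248.47056452]]
```

View pics/side3.png

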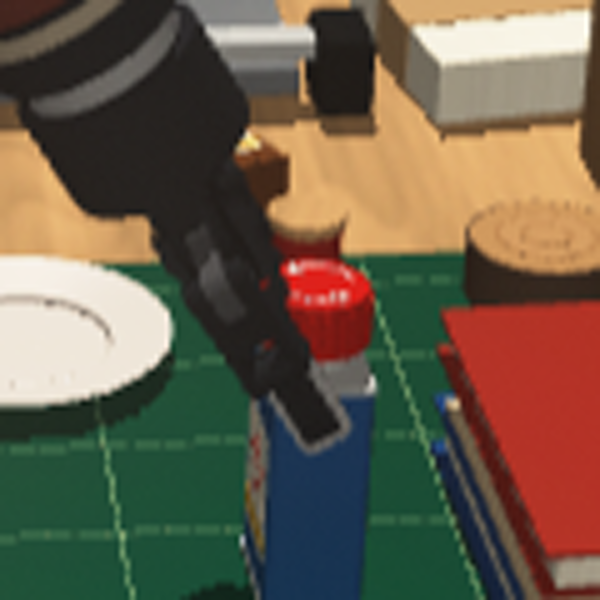

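Emit:
step_arm(travel=[[0,-0.3,-0.5],[0,-0.5,-0.7],[0,-0.5,-0.7]], delta_rot=[[0,0,0],[0,0,0],[0,0,0]])

```text
time_s: 7.6
position: [0.5666, 0.0307, 0.0986]
tcp_rot: [-1.588, -1.584, 0.911]
force: [0.3, -0.1, -4.8]
gripper_width: 0.0565
```

Emit:
step_arm(travel=[[0,0,0],[0,0,0],[0,0,0],[0,0,0],[0,0,0],[0,0,0]], delta_rot=[[0,0,0],[0,0,0],[0,0,0],[0,0,0],[0,0,0],[0,0,0]], claw=82)

```text
time_s: 8.2
position: [0.5667, 0.0307, 0.0988]
tcp_rot: [-1.589, -1.584, 0.911]
force: [-0.3, 0.4, -1.2]
gripper_width: 0.0819
```

Emit:
step_arm(travel=[[0,-10,0],[0,-30,0],[0,-60,0],[0,-90,0],[0,-110,0],[0,-110,0]], delta_rot=[[0,0,0],[0,0,0],[0,0,0],[0,0,0],[0,0,0],[0,0,0]])

```text
time_s: 8.8
position: [0.5274, 0.0314, 0.1984]
tcp_rot: [-1.58, -1.575, 0.92]
force: [0.5, 0.4, -0.2]
gripper_width: 0.0818
```

```bash
python3 - <<'E'
from h import *
s=st()
S={n:capture(n) for n in("side","scene")}
for n,b in(("side",(300,190,420,310)),):
    cv2.imwrite(f"pics/{n}4.png",cv2.resize(S[n]["frame"][b[1]:b[3],b[0]:b[2],::-1],None,fx=5,fy=5,interpolation=cv2.INTER_CUBIC))
P=[[.57,.031,.138]];boxes={}
for n in S:
    p=proj(S[n],P)[0]; f=S[n]["frame"].astype(int)
    m=((f[...,0]>130)&(f[...,1]<60)).astype(np.uint8)
    u,v=p.astype(int); c=blob(m,(u-25,v-18,u+25,v+25)); print(n,p,cv2.boundingRect(c),S[n]["frame"].shape)
go([.57,.031,.22],tool(0))
E
```

```text
8.8 p [0.5274 0.0314 0.1984] q [-0.26 -0.84 -0.84  1.08  0.12 -0.22] F [ 0.5  0.4 -0.2] T [ 0.02  0.43 -0.  ] w 81.8
[[0.002, 0.492, -0.87], [1.0, -0.002, 0.001], [-0.001, -0.87, -0.492]]
side [362.43107565 227.39189788] (352, 223, 22, 11) (480, 640, 3)
scene [297.69230018 239.49060565] (288, 234, 19, 18) (480, 640, 3)
travel mm [-0.6, -0.2, -49.9] rot deg [29.3, -0.1, -0.1]
```

View pics/side4.png

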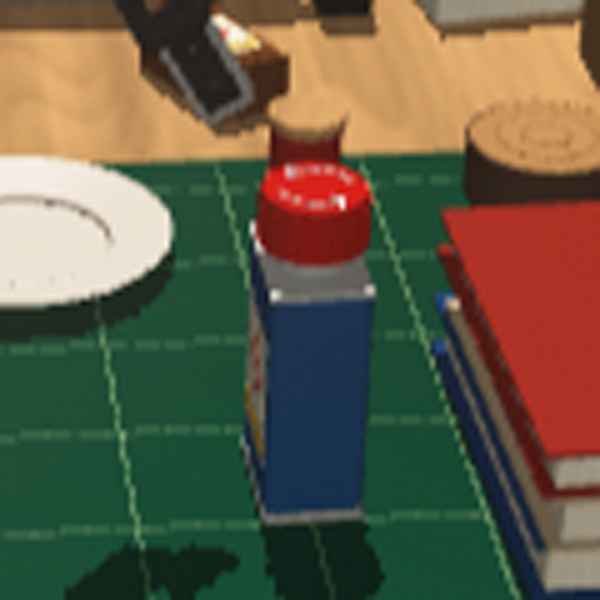

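Emit:
step_arm(travel=[[-1,0,-25],[-1,0,-50],[-1,0,-50],[-1,0,-50],[-1,0,-50],[-1,0,-50]], delta_rot=[[6,0,0],[13,0,0],[20,0,0],[27,0,0],[29.3,0,0],[29.3,0,0]], claw=70)

```text
time_s: 9.5
position: [0.5704, 0.0304, 0.2183]
tcp_rot: [-1.207, -1.203, 1.21]
force: [0.2, -0.2, -1.0]
gripper_width: 0.0698
```

```bash
python3 - <<'E'
from h import *
s=st(); c=capture("wrist")
C=np.eye(4);C[:3,:3]=R.from_rotvec(s["tcp_rot"]).as_matrix();C[:3,3]=s["position"];T=C@c["mount"]
p=proj(c,[[.57,.031,.138]],T)[0]; f=c["frame"].astype(int)
m=((f[...,0]>110)&(f[...,1]<60)).astype(np.uint8); u,v=p.astype(int)
b=blob(m,(max(u-90,0),max(v-90,0),u+90,min(v+90,480)))
print(p,cv2.boundingRect(b),cv2.minEnclosingCircle(b))
# rim circle of cap top: project predicted box
a=np.linspace(0,6.28,60); q=proj(c,[[.57+.022*np.cos(t),.031+.022*np.sin(t),z] for z in(.138,.114) for t in a],T); print(q.min(0),q.max(0))
print("gap per mm", proj(c,[[.57,.032,.138],[.571,.031,.138]],T)-p)
go([.57,.031,.15],tool(0))
E
```

```text
9.5 p [0.5704 0.0304 0.2183] q [-0.17  0.02 -0.05  1.51 -0.   -0.17] F [ 0.2 -0.2 -1. ] T [-0.03 -0.06 -0.02] w 69.8
[[0.002, -0.005, -1.0], [1.0, -0.0, 0.002], [-0.0, -1.0, 0.005]]
[319.12124235 262.54126175] (274, 218, 84, 83) ((315.8446960449219, 256.768310546875), 43.6947021484375)
[275.99502355 209.50568454] [362.25366815 301.75134114]
gap per mm [[ 1.95884691e+00 -3.00886386e-03]
 [ 1.68362924e-03  1.83301313e+00]]
travel mm [0.8, 67.3, -0.2] rot deg [-0.5, -0.2, -0.0]
```

Emit:
step_arm(travel=[[-0.5,30,0],[-0.5,60,0],[-0.5,78,0],[-0.5,84,0],[-0.5,84,0],[-0.5,84,0]], delta_rot=[[-0.3,0,0],[-0.3,0,0],[-0.3,0,0],[-0.3,0,0],[-0.3,0,0],[-0.3,0,0]])

```text
time_s: 10.15
position: [0.5701, 0.0297, 0.1346]
tcp_rot: [-1.21, -1.206, 1.208]
force: [0.9, -0.9, 0.7]
gripper_width: 0.0699
```

Emit:
step_arm(travel=[[0,0,0],[0,0,0],[0,0,0],[0,0,0],[0,0,0],[0,0,0],[0,0,0],[0,0,0],[0,0,0]], delta_rot=[[0,0,0],[0,0,0],[0,0,0],[0,0,0],[0,0,0],[0,0,0],[0,0,0],[0,0,0],[0,0,0]], claw=36, grip_force=60)

```text
time_s: 11.05
position: [0.5709, 0.0294, 0.1361]
tcp_rot: [-1.212, -1.208, 1.207]
force: [-0.7, -0.4, 7.1]
gripper_width: 0.0423
```

```bash
python3 - <<'E'
from h import *
st()
E
```

```text
11.05 p [0.5709 0.0294 0.1361] q [-0.18  0.03 -0.19  1.36 -0.   -0.17] F [-0.7 -0.4  7.1] T [-0.13  0.19  0.02] w 42.3
[[0.003, 0.001, -1.0], [1.0, -0.001, 0.003], [-0.001, -1.0, -0.001]]
```

Emit:
step_arm(travel=[[0,1,0],[0,2,0],[0,3,0],[0,4,0],[0,5,0],[0,5,0]], delta_rot=[[0,0,0],[0,0,0],[0,0,0],[0,0,0],[0,0,0],[0,0,0]])

```text
time_s: 11.65
position: [0.5719, 0.0293, 0.1331]
tcp_rot: [-1.215, -1.21, 1.206]
force: [-1.7, -0.2, 12.9]
gripper_width: 0.0426
```

Emit:
step_arm(travel=[[0,3,0.3],[0,4,0.6],[0,5,0.6],[0,6,0.6],[0,6,0.6],[0,6,0.6]], delta_rot=[[0,0,0],[0,0,0],[0,0,0],[0,0,0],[0,0,0],[0,0,0]])

```text
time_s: 12.25
position: [0.5729, 0.0292, 0.1304]
tcp_rot: [-1.218, -1.213, 1.205]
force: [-3.3, 0.7, 17.4]
gripper_width: 0.0425
```

Emit:
step_arm(travel=[[0,4.5,1],[0,4.5,1.5],[0,4.5,1.5],[0,4.5,1.5],[0,4.5,1.5],[0,4.5,1.5],[0,4.5,1.5],[0,4.5,1.5]], delta_rot=[[0.5,0,0],[0.5,-4,0],[0.5,-9,0],[0.5,-14,0],[0.5,-19,0],[0.5,-24,0],[0.5,-30,0],[0.5,-30,0]])

```text
time_s: 13.05
position: [0.5733, 0.0295, 0.1297]
tcp_rot: [-0.921, -1.586, 1.587]
force: [-4.4, 3.0, 20.4]
gripper_width: 0.0427
```

```bash
python3 - <<'E'
from h import *
st(); f=capture("scene"); cv2.imwrite("pics/t.png",cv2.resize(f["frame"][190:320,230:400,::-1],None,fx=4,fy=4,interpolation=cv2.INTER_CUBIC))
E
```

```text
13.05 p [0.5733 0.0295 0.1297] q [-0.17  0.03 -0.2   1.34 -0.   -0.7 ] F [-4.4  3.  20.4] T [0.67 0.88 0.06] w 42.7
[[-0.501, 0.006, -0.865], [0.865, -0.004, -0.501], [-0.006, -1.0, -0.003]]
```

View pics/t.png

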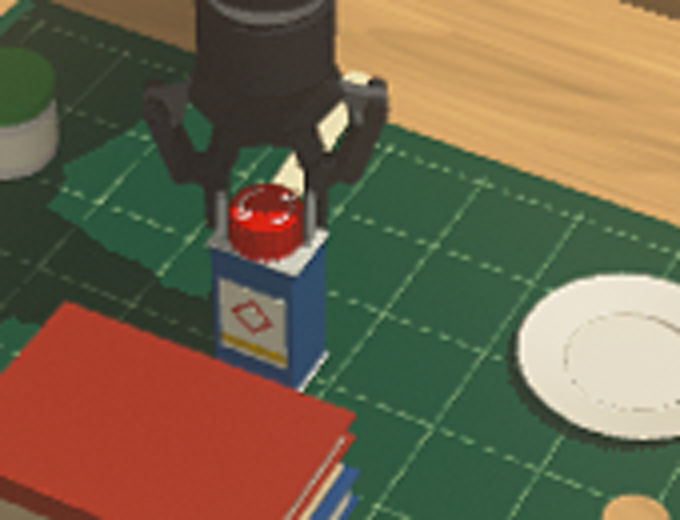

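Emit:
step_arm(travel=[[0.5,4.2,1.3],[0.5,4.2,1.3],[0.5,4.2,1.3],[0.5,4.2,1.3],[0.5,4.2,1.3],[0.5,4.2,1.3],[0.5,4.2,1.3],[0.5,4.2,1.3],[0.5,4.2,1.3],[0.5,4.2,1.3]], delta_rot=[[0.2,-5,0],[0.2,-10,0],[0.2,-15,0],[0.2,-20,0],[0.2,-25,0],[0.2,-30,0],[0.2,-35,0],[0.2,-40,0],[0.2,-45,0],[0.2,-45,0]])

```text
time_s: 14.1
position: [0.5739, 0.0298, 0.1301]
tcp_rot: [-0.283, -2.082, 2.093]
force: [-6.1, 3.2, 25.9]
gripper_width: 0.0423
```

```bash
python3 - <<'E'
from h import *
s=st(); C=R.from_rotvec(s["tcp_rot"]); print("world -x 1mm in tool",C.inv().apply([-1,0,0]).round(2),"-y",C.inv().apply([0,-1,0]).round(2))
E
```

```text
14.1 p [0.5739 0.0298 0.1301] q [-0.17  0.03 -0.2   1.34 -0.   -1.49] F [-6.1  3.2 25.9] T [0.94 1.42 0.01] w 42.3
[[-0.967, 0.01, -0.256], [0.256, -0.006, -0.967], [-0.011, -1.0, 0.004]]
world -x 1mm in tool [ 0.97 -0.01  0.26] -y [-0.26  0.01  0.97]
```

Emit:
step_arm(travel=[[2,3.2,0],[2,3.2,0],[2,3.2,0],[2,3.2,0],[2,3.2,0],[2,3.2,0],[2,3.2,0],[2,3.2,0],[2,3.2,0],[2,3.2,0]], delta_rot=[[0,-5,0],[0,-10,0],[0,-15,0],[0,-20,0],[0,-25,0],[0,-30,0],[0,-35,0],[0,-40,0],[0,-43,0],[0,-43,0]])

```text
time_s: 15.1
position: [0.5738, 0.0302, 0.1305]
tcp_rot: [-0.476, 1.93, -1.951]
force: [-2.6, 1.4, 19.4]
gripper_width: 0.0425
```

```bash
python3 - <<'E'
from h import *
s=st(); C=R.from_rotvec(s["tcp_rot"]); print("world -x 1mm in tool",C.inv().apply([-1,0,0]).round(2),"-y",C.inv().apply([0,-1,0]).round(2))
f=capture("scene"); cv2.imwrite("pics/t2.png",cv2.resize(f["frame"][190:320,230:400,::-1],None,fx=4,fy=4,interpolation=cv2.INTER_CUBIC))
E
```

```text
15.1 p [0.5738 0.0302 0.1305] q [-0.17  0.02 -0.2   1.33 -0.   -2.24] F [-2.6  1.4 19.4] T [0.26 0.83 0.03] w 42.5
[[-0.881, 0.015, 0.474], [-0.474, -0.007, -0.881], [-0.01, -1.0, 0.013]]
world -x 1mm in tool [ 0.88 -0.01 -0.47] -y [0.47 0.01 0.88]
```

View pics/t2.png

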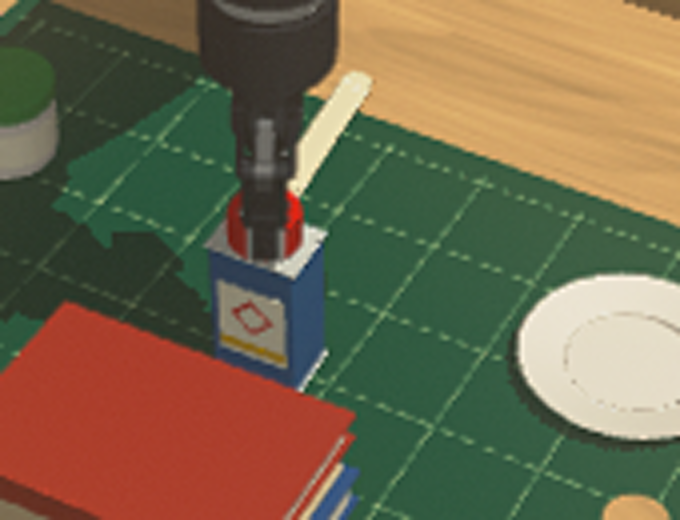

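Emit:
step_arm(travel=[[1,3.2,0],[1,3.2,0],[1,3.2,0],[1,2,0],[1,0,0],[1,-2,0],[1,-4,0],[1,-6,0],[1,-6,0]], delta_rot=[[0,-5,0],[0,-9,0],[0,-9,0],[0,-9,0],[0,-9,0],[0,-9,0],[0,-9,0],[0,-9,0],[0,-9,0]])

```text
time_s: 16.05
position: [0.5732, 0.0298, 0.1375]
tcp_rot: [-0.608, 1.832, -1.855]
force: [-1.8, 0.5, 5.3]
gripper_width: 0.0423
```

```bash
python3 - <<'E'
from h import *
s=st()
go([.571,.030,s["position"][2]],R.from_euler('z',float(R.from_rotvec(s["tcp_rot"]).as_matrix()[1,0]*0)+0,degrees=True)*R.from_rotvec(s["tcp_rot"]))
E
```

```text
16.05 p [0.5732 0.0298 0.1375] q [-0.17  0.01 -0.2   1.34 -0.   -2.39] F [-1.8  0.5  5.3] T [ 0.06  0.41 -0.06] w 42.3
[[-0.796, 0.016, 0.605], [-0.605, -0.007, -0.796], [-0.009, -1.0, 0.015]]
travel mm [1.7, -0.0, -1.5] rot deg [0.0, 0.0, 0.0]
```

Emit:
step_arm(travel=[[0.5,-1,0],[0.5,-2,0],[0.5,-3,0],[0.5,-3,0]], delta_rot=[[0,0,0],[0,0,0],[0,0,0],[0,0,0]])

```text
time_s: 16.45
position: [0.5726, 0.0295, 0.1402]
tcp_rot: [-0.608, 1.832, -1.855]
force: [0.1, 0.4, -0.3]
gripper_width: 0.0422
```

Emit:
step_arm(travel=[[0,-1,0],[0,-2,0],[0,-3,0],[0,-3,0]], delta_rot=[[0,0,0],[0,0,0],[0,0,0],[0,0,0]])

```text
time_s: 16.85
position: [0.5727, 0.0295, 0.1434]
tcp_rot: [-0.608, 1.832, -1.855]
force: [-1.1, -0.1, -0.4]
gripper_width: 0.0427
```

```bash
python3 - <<'E'
from h import *
st();c=capture("side");hsv=cv2.cvtColor(c["frame"],cv2.COLOR_RGB2HSV)
# blue tin lowest row on the near face
m=((hsv[...,0]>105)&(hsv[...,0]<120)&(hsv[...,1]>150)).astype(np.uint8)
print(cv2.boundingRect(blob(m,(335,225,385,310))))
E
```

```text
16.85 p [0.5727 0.0295 0.1434] q [-0.17  0.01 -0.19  1.35 -0.   -2.39] F [-1.1 -0.1 -0.4] T [0.08 0.1  0.  ] w 42.7
[[-0.796, 0.016, 0.604], [-0.605, -0.007, -0.796], [-0.008, -1.0, 0.015]]
(353, 250, 23, 42)
```

Emit:
step_arm(travel=[[0,-4,0],[0,-8,0],[0,-12,0],[0,-17,0],[0,-25,0],[0,-40,0],[0,-60,0],[0,-60,0]], delta_rot=[[0,0,0],[0,0,0],[0,0,0],[0,0,0],[0,0,0],[0,0,0],[0,0,0],[0,0,0]])

```text
time_s: 17.7
position: [0.5732, 0.0297, 0.2073]
tcp_rot: [-0.603, 1.828, -1.856]
force: [0.7, 0.2, 0.1]
gripper_width: 0.0424
```

```bash
python3 - <<'E'
from h import *
s=st();c=capture("side");hsv=cv2.cvtColor(c["frame"],cv2.COLOR_RGB2HSV)
m=((hsv[...,0]>105)&(hsv[...,0]<120)&(hsv[...,1]>150)).astype(np.uint8)
print(cv2.boundingRect(blob(m,(335,225,385,310))))
b=(300,150,420,310);cv2.imwrite("pics/s5.png",cv2.resize(c["frame"][b[1]:b[3],b[0]:b[2],::-1],None,fx=3.5,fy=3.5,interpolation=cv2.INTER_CUBIC))
x=R.from_rotvec(s["tcp_rot"]).as_matrix()[:,0]; yaw=np.degrees(np.arctan2(x[1],x[0]))-90
for z in(.20,.08): go([.468,.225,z],tool(0,yaw))
E
```

```text
17.7 p [0.5732 0.0297 0.2073] q [-0.17 -0.01 -0.09  1.46 -0.   -2.39] F [0.7 0.2 0.1] T [ 0.    0.03 -0.05] w 42.4
[[-0.796, 0.021, 0.604], [-0.605, -0.008, -0.796], [-0.012, -1.0, 0.019]]
(353, 251, 22, 41)
travel mm [-34.5, 2.1, -218.9] rot deg [-1.0, -0.0, -0.6]
travel mm [-33.2, 122.1, -221.0] rot deg [-1.0, -0.0, -0.6]
```

View pics/s5.png

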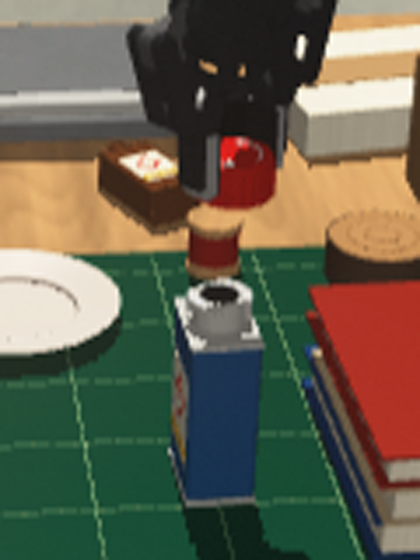

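Emit:
step_arm(travel=[[-5,0,-30],[-11,0,-70],[-18,0,-115],[-25,1,-160],[-31,1,-195],[-34,2,-215],[-34.5,2,-219],[-34.5,2,-219]], delta_rot=[[-1,0,-0.6],[-1,0,-0.6],[-1,0,-0.6],[-1,0,-0.6],[-1,0,-0.6],[-1,0,-0.6],[-1,0,-0.6],[-1,0,-0.6]])

```text
time_s: 18.55
position: [0.4676, 0.2253, 0.1997]
tcp_rot: [-0.623, 1.847, -1.848]
force: [-0.3, -0.4, -0.4]
gripper_width: 0.0421
```

```bash
python3 - <<'E'
from h import *
s=st()
x=R.from_rotvec(s["tcp_rot"]).as_matrix()[:,0]; yaw=np.degrees(np.arctan2(x[1],x[0]))-90
go([.468,.225,.04],tool(0,yaw))
c=capture("side");f=c["frame"].astype(int)
m=((f[...,0]>100)&(f[...,1]<60)&(f[...,2]<60)).astype(np.uint8)
p=proj(c,[[.468,.225,s["position"][2]-.023+dz] for dz in(0,.024)]);print(p)
u,v=p.mean(0).astype(int);print(cv2.boundingRect(blob(m,(u-25,v-25,u+25,v+25))))
print(proj(c,[[.468,.225-.022,s["position"][2]-.023],[.468,.225+.022,s["position"][2]+.001]]))
E
```

```text
18.55 p [0.4676 0.2253 0.1997] q [ 0.2  -0.15 -0.24  1.48 -0.   -2.02] F [-0.3 -0.4 -0.4] T [-0.   -0.04  0.02] w 42.1
[[-0.796, -0.0, 0.606], [-0.606, -0.0, -0.796], [0.0, -1.0, 0.0]]
travel mm [-0.2, 159.7, 0.4] rot deg [-0.0, 0.0, 0.0]
[[302.59535978 170.7392245 ]
 [302.54193618 160.30455474]]
(295, 156, 19, 17)
[[303.29991586 174.79667397]
 [301.85189022 156.47637891]]
```

Emit:
step_arm(travel=[[0,40,0],[0,80,0],[0,115,0],[0,140,0],[0,155,0],[0,160,0],[0,160,0]], delta_rot=[[0,0,0],[0,0,0],[0,0,0],[0,0,0],[0,0,0],[0,0,0],[0,0,0]])

```text
time_s: 19.3
position: [0.4685, 0.2241, 0.04]
tcp_rot: [-0.622, 1.848, -1.849]
force: [0.4, 0.6, 0.1]
gripper_width: 0.0419
```

Emit:
step_arm(travel=[[0,1,0],[0,2,0],[0,3,0],[0,4,0],[0,5,0],[0,6,0],[0,6,0]], delta_rot=[[0,0,0],[0,0,0],[0,0,0],[0,0,0],[0,0,0],[0,0,0],[0,0,0]])

```text
time_s: 20.0
position: [0.4683, 0.2241, 0.0338]
tcp_rot: [-0.622, 1.848, -1.849]
force: [-0.2, -0.1, 0.3]
gripper_width: 0.0426
```

Emit:
step_arm(travel=[[0,0.7,0],[0,1.4,0],[0,2,0],[0,2,0]], delta_rot=[[0,0,0],[0,0,0],[0,0,0],[0,0,0]])

```text
time_s: 20.4
position: [0.4682, 0.2241, 0.0317]
tcp_rot: [-0.622, 1.848, -1.849]
force: [-0.0, 0.4, -0.5]
gripper_width: 0.0424
```

Emit:
step_arm(travel=[[0,0.7,0],[0,1.4,0],[0,2,0],[0,2,0]], delta_rot=[[0,0,0],[0,0,0],[0,0,0],[0,0,0]])

```text
time_s: 20.8
position: [0.4683, 0.2241, 0.0303]
tcp_rot: [-0.622, 1.848, -1.849]
force: [-4.2, -1.3, 6.9]
gripper_width: 0.0424
```

Emit:
step_arm(travel=[[0,0,0],[0,0,0]], delta_rot=[[0,0,0],[0,0,0]])

```text
time_s: 21.0
position: [0.4684, 0.2241, 0.0304]
tcp_rot: [-0.622, 1.848, -1.849]
force: [0.5, -0.9, 1.9]
gripper_width: 0.0421
```

Emit:
step_arm(travel=[[0,0,0],[0,0,0],[0,0,0],[0,0,0],[0,0,0]], delta_rot=[[0,0,0],[0,0,0],[0,0,0],[0,0,0],[0,0,0]], claw=58)

```text
time_s: 21.5
position: [0.4684, 0.2241, 0.0303]
tcp_rot: [-0.622, 1.848, -1.849]
force: [0.1, -0.2, 0.7]
gripper_width: 0.0583
```

Emit:
step_arm(travel=[[0,-8,0],[0,-20,0],[0,-40,0],[0,-80,0],[0,-120,0],[0,-160,0],[0,-170,0],[0,-170,0],[0,-170,0]], delta_rot=[[0,0,0],[0,0,0],[0,0,0],[0,0,0],[0,0,0],[0,0,0],[0,0,0],[0,0,0],[0,0,0]])

```text
time_s: 22.4
position: [0.4682, 0.2242, 0.1997]
tcp_rot: [-0.622, 1.848, -1.849]
force: [-0.1, -0.1, -0.8]
gripper_width: 0.0579
```

```bash
python3 - <<'E'
from h import *
st();c=capture("side")
cv2.imwrite("pics/end.png",c["frame"][:,:,::-1])
f=c["frame"].astype(int); m=((f[...,0]>100)&(f[...,1]<60)&(f[...,2]<60)).astype(np.uint8)
print(cv2.boundingRect(blob(m,(280,215,330,260))),proj(c,[[.468,.224-.022,.008],[.468,.224+.022,.032]]))
E
```

```text
22.4 p [0.4682 0.2242 0.1997] q [ 0.19 -0.15 -0.24  1.48 -0.   -2.03] F [-0.1 -0.1 -0.8] T [0.02 0.02 0.01] w 57.9
[[-0.797, -0.001, 0.604], [-0.604, -0.001, -0.797], [0.001, -1.0, 0.0]]
(295, 227, 19, 16) [[303.63600804 244.0277016 ]
 [302.26985917 225.50795611]]
```

View pics/end.png

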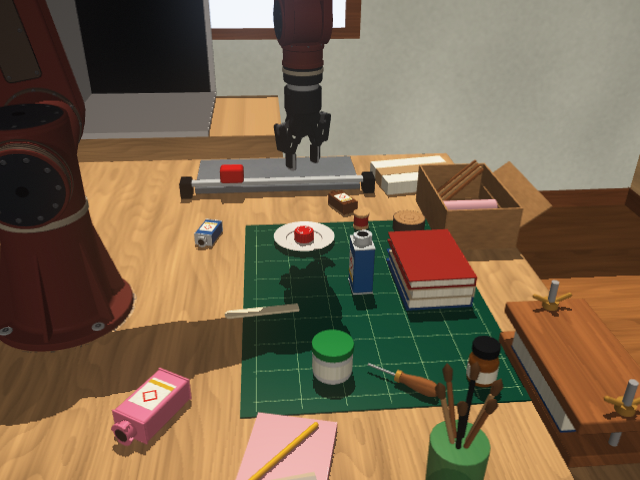

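The final picture shows the cap lying flat in the dish at (304,235) and the open tin standing on the mat at (361,262). Everything else is in its place and the gripper is clear.

```bash
python3 -c "from plant import sign_off; print(sign_off())"
```

```text
the job is handed in; nothing more can be done
None
```

The job is done and handed in at about 22.4 s on the robot's clock. I stood the leaning blue tin upright on the mat at about (0.57, 0.03) m and let go of it. I then gripped the cap, pressed it with 17–26 N and turned it about 127° anticlockwise in one grip. The cap lifted off, and I set it down in the dish at about (0.468, 0.224) m.

**Last checks:**
- **Cap:** it came off with only about its own weight on the wrist. The last side picture shows it flat in the dish, within about 1–2 pixels of where I expected it.
- **Tin:** the same picture shows it open and standing on the mat. It did not turn with the cap.
- **Other things:** nothing else looks moved, and the gripper is clear at 0.2 m height.

**Things that were off:**
- The cap slipped about 1–2 mm in the fingers while being pressed.
- Joint 2 reached its −0.84 rad limit on one retreat; the reading was −0.84, rounded to two decimals, so I could not tell whether it went slightly past.
- The two camera estimates of the dish centre differed by about 5 mm, so I used their mean.
- I viewed 13 pictures, three over the budget of 10.

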